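# Close up two wood blocks in the quick clamp, then let them go

## Task

Two loose wooden blocks stand between the jaws of the quick clamp on the steel plate. Squeeze that clamp's trigger as many times as it takes for the far jaw to walk in and push both blocks tight against the near jaw, with no gaps left; then press the release tab down until the jaw has sprung fully open again, leaving the blocks closed up where they are.

Things in the scene. Friction and masses are not known exactly. Their poses are not given: they have to be found in the camera images.
- clamp: Quick clamp on its side, fixed on a 270 x 115 x 10 mm steel plate, two wood blocks between its black jaws (a like clamp with no plate and empty jaws is not used). Origin: on the table below the bar's axis, at the near jaw's face. x: along the bar, handle to far jaw; y: where the jaws reach; z up. Along -y stick out a black fixed grip and, on its +x side, a grey sprung trigger.
- squeeze_point (a point): 35 mm up, at clamp x -70, y -60 mm: midway between the bars once squeezed. Bars: y -88 to -14, z 20 to 50 mm; plate edge at y -35. From the point the grip's rear face is 13 mm to -x; the trigger's front face 34 mm to +x at rest, 13 when pulled. Centre here, open 72 to 90 mm, one finger outside each bar, closing along x; close to 26 mm, then open.
- trigger (a joint): Trigger travel, m: 0 at rest, 0.021 fully pulled (along -x, to the grip). Springs back when let go. Needs 10 to 15 N; a 25 N grip is good. Each full pull moves the far jaw in by about 15 mm and a ratchet keeps it there; a pull stops short once the blocks are tight.
- jaw (a joint): Far jaw's travel towards the near jaw, m: 0 fully open. The gap between the jaw faces is 132 mm less this, so it reads about 0.052 with both blocks tight. It may settle back up to 5 mm (ratchet pitch) after a pull. While the release tab is held down a 5 N spring draws it back to 0.
- tab_top (a point): Centre of the top of the release tab: a grey pad, 26 (x) by 24 mm, 75 mm above the table, on the black body near the near jaw; the clamp's highest part. Pressed straight down with 3 to 6 N it tips down up to 6 mm; from 3.5 mm down it frees the jaw. Hold it 5 mm down for 1 s so that the jaw springs fully back.
- block_near_centre (a point): Centre of the loose wooden block nearer the handle, standing on the plate: 40 mm along the clamp's x, 50 mm along y, 24 mm high. Tight against the near jaw it is at clamp x = 20 mm.
- block_far_centre (a point): Centre of the second wooden block, same size, between the first and the far jaw. Closed up it is at clamp x = 60 mm.
Things that resemble listed ones, but are neither listed nor needed, are in the scene too. Leave any green or pink look-alike of the part that bears block_far_centre alone.

How it is judged:
By the outcome, as a careful person would: the job done as asked, in the order asked, and still so for the second after the job is handed in, with the robot touching nothing.
It also fails if it takes over 64 s, if anything falls off the work surface, if the arm or the gripper's body presses on something with over 40 N, if the wrist force passes 120 N, or if a joint passes its speed limit or range.

## Robot

A 6-joint arm with a two-finger parallel gripper is mounted at the origin on the work surface. World frame = base frame: x ahead of the robot, y to its left, z up, the work surface at z = 0. Lengths are in mm, angles in rad, forces in N, time in s.
With the tool pointing down it reaches from about 300 to 850 mm from the base axis. Payload 5.4 kg.
Tool frame: the origin (TCP) lies between the finger pads; the fingertips stand 17 mm ahead of it and the grasp point (between the pads) lies 2 mm behind it; z points along the fingers, x is the direction in which the jaws open and shut, and the axes are right-handed (so a half turn about z gives the same grasp; the last joint's range is limited). The gripper opens to 85 mm and grips with 20 to 120 N. Pads are 22 mm wide; open, the fingers measure 114 mm over their backs; the gripper's body (76 mm by 85 mm) begins 54 mm behind the grasp point. The pads swing forward as they close: fully open they stand 13 mm farther back than shut.
Start: joints at [0.996, 0.158, 1.597, -0, 1.386, -0.21], TCP at [205.147, 537.141, 248.299] pointing down, gripper open.
Joint ranges: [-2.91, 2.91], [-0.94, 2.29], [0.18, 2.7], [-1.29, 4.43], [0.17, 2.64], [-3, 3]. Speed limits (rad/s): [2.57, 2.57, 3.14, 3.14, 3.14, 3.14].

## Interface

Orientations are given as a rotation vector (axis times angle).
In Python, from station import * gives the robot as it stands.
- The arm moves only by the tool play_rows, never from a script. Its argument "deltas" is a list of rows, each a list of 6 numbers: the shift along the tool's x, y, z in mm, then the turn, a rotation vector about the tool's x, y, z in rad. A call has 1 to 12 rows; each row shifts and turns the pose as measured when the row begins, along the tool's axes as they then stand; what a row does not reach is not made up. A row lasts 1/10 s, in which the tool goes at most 50 mm and 8.59 degrees, less where a joint would pass 70% of its speed; a pose out of reach is approached as far as the arm can. A call with a gripper value outside its range is refused whole. "hand" is the gripper's target within -1 to 1 (fully open at 1, half-way at 0, shut at -1), set as the call begins (left out, the last holds). The fingers move at their own pace and stop on an object; "squeeze" is the grip in N (left out, the last holds). Time passes only in rows, so rows that do not move let the fingers close. It gives the time, the measured TCP pose, the force and the opening at its end, in the units of the state.
- get_obs(): the state, without advancing time (a new reading comes with each control period).
- read_camera(name): name is "scene" or "top" or "wrist"; returns the picture (480x640x3 uint8, red, green, blue); there is no depth.
- camera_params(name): a dict with "fx", "fy", "cx", "cy" (pixels), "distortion" ([k1, k2, p1, p2, k3] as OpenCV has them; the pictures are not rectified), "R" (3x3) and "t" (3): a world point X has camera coordinates R X + t; the wrist camera has in their place "T_tool_cam" (4x4, takes a point from camera to tool coordinates, whose origin is the TCP and whose axes are the tool frame's). Camera axes: x right, y down, z forward; pixel columns grow to the right and rows downward; lengths in mm; the calibration is good to about 2 mm. A picture is of the moment at which its call begins: read the wrist's pose just before it. camera_params takes no time and is no camera call.
- close_job(): hands the job in, once; it reports no verdict.
The state is a dict: "time": time; "qpos": joint angles; "joint_vel": joint speeds; "joint_efforts": joint torques, N m; "ee_pos": TCP position; "tcp_rot": TCP orientation; "contact_force": force on the tool from outside, world axes, zero at the start; "ft_torque": the same for the moment, N m; "finger_gap": finger opening in mm.
Only numpy, scipy, OpenCV 4.12 (cv2) and the standard library are available. Lean on these libraries where they do the work, as an engineer would, in place of code of your own. Each camera call takes 0.05 s, during which the arm holds its last target.

## Working session

There is one attempt and no reset: what is moved stays moved. The work goes in short steps, Python scripts to look and compute and a tool call to move; the robot and the scene stay as the last step left them, time stands still between calls to the robot, and variables do not carry over. Pictures are saved under pics/ and viewed, and the job is handed in when it is done.

Besides the shell and the picture viewer there is one more tool, called after "Call:" in YAML: its name, and indented under it one key for each argument. play_rows: Moves the arm, as the interface text tells. Its arguments: {"type":"object","properties":{"deltas":{"type":"array","items":{"type":"array","items":{"type":"number"}}},"hand":{"type":"number"},"squeeze":{"type":"number"}},"required":["deltas"]}

```bash
mkdir -p pics; python3 - <<'E'
from station import *
import cv2
for n in ["scene","top"]:
    im=read_camera(n); cv2.imwrite(f"pics/{n}0.png",im[:,:,::-1]); p=camera_params(n); print(n,p)
o=get_obs(); print(o)
print(camera_params("wrist"))
E
```

```text
scene {'fx': 549.495582615766, 'fy': 549.495582615766, 'cx': 326.12847159108367, 'cy': 240.52059685178193, 'distortion': array([-0.00149374,  0.        ,  0.        ,  0.        ,  0.        ]), 'R': array([[ 0.73078438,  0.68258663, -0.00544777],
       [ 0.40211087, -0.43692576, -0.8046134 ],
       [-0.55159862,  0.5858083 , -0.59377402]]), 't': array([-445.10189809, -205.36495011, 1448.36352418])}
top {'fx': 445.0115889301775, 'fy': 445.0115889301775, 'cx': 316.28442038191247, 'cy': 238.92704074442062, 'distortion': array([-0.0386051,  0.       ,  0.       ,  0.       ,  0.       ]), 'R': array([[-2.56895564e-02, -9.99669641e-01, -8.10154141e-04],
       [-9.93592895e-01,  2.56226036e-02, -1.10075617e-01],
       [ 1.10060010e-01, -2.02283037e-03, -9.93922885e-01]]), 't': array([-18.44655338, 681.51141761, 794.56493826])}
{'time': 0.1, 'qpos': array([ 9.95922873e-01,  1.58996225e-01,  1.59811050e+00, -1.56568522e-05,
        1.38621729e+00, -2.10089157e-01]), 'joint_vel': array([-0.0008974 , -0.0005156 , -0.00140461, -0.0005207 ,  0.00143498,
        0.00043872]), 'joint_efforts'
[... 255 characters left out ...]
ntact_force': array([ 0.1173087 ,  0.18995413, -0.28295418]), 'ft_torque': array([ 0.0063218 , -0.04718186, -0.01868655]), 'finger_gap': 85.5313027912453}
{'fx': 332.4652055143464, 'fy': 332.4652055143464, 'cx': 313.38138242487344, 'cy': 240.4128912918742, 'distortion': array([-0.02919651,  0.        ,  0.        ,  0.        ,  0.        ]), 'T_tool_cam': array([[ 9.99999992e-01, -1.27419371e-04,  3.32527013e-06,
         4.90652940e-01],
       [ 1.21142245e-04,  9.58202594e-01,  2.86090500e-01,
        -7.26441144e+01],
       [-3.96397540e-05, -2.86090497e-01,  9.58202602e-01,
        -1.26447029e+02],
       [ 0.00000000e+00,  0.00000000e+00,  0.00000000e+00,
         1.00000000e+00]])}
```

View pics/scene0.png

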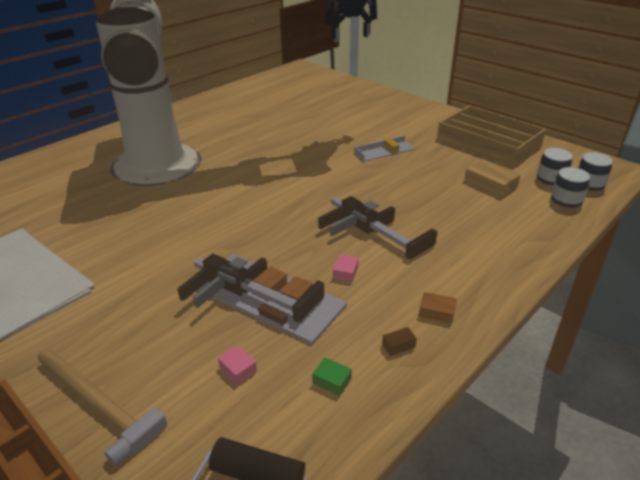

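View pics/top0.png

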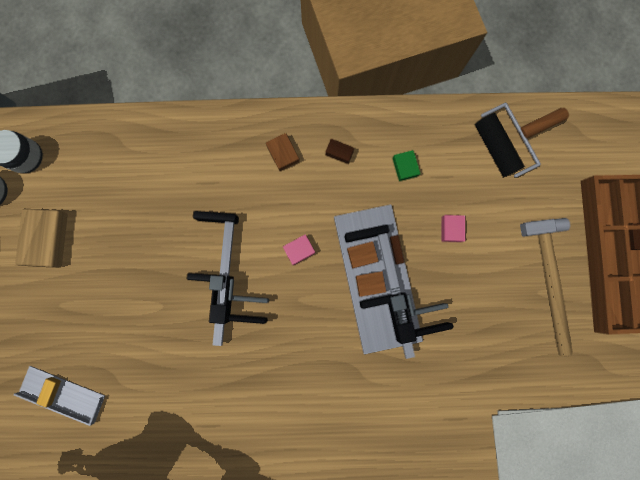

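The plated clamp with two blocks is at top px (385,285). A look-alike clamp with no plate is at (225,290). I'll check in an enlarged crop.

```bash
cat > h.py <<'E'
import numpy as np, cv2
from station import *
def K(p): return np.array([[p['fx'],0,p['cx']],[0,p['fy'],p['cy']],[0,0,1.]])
def ray(name,uv,T=None):
    p=camera_params(name); n=cv2.undistortPoints(np.array([[uv]],float),K(p),p['distortion'])[0,0]
    d=np.array([n[0],n[1],1])
    if name=="wrist":
        M=T@p['T_tool_cam']; return M[:3,3],M[:3,:3]@d
    return -p['R'].T@p['t'],p['R'].T@d
def atz(name,uv,z,T=None):
    o,d=ray(name,uv,T); return o+d*(z-o[2])/d[2]
def toolT(o):
    T=np.eye(4); T[:3,:3]=cv2.Rodrigues(np.array(o['tcp_rot'],float))[0]; T[:3,3]=o['ee_pos']; return T
def proj(name,X,T=None):
    p=camera_params(name)
    if name=="wrist":
        M=np.linalg.inv(T@p['T_tool_cam']); R,t=M[:3,:3],M[:3,3]
    else: R,t=p['R'],p['t']
    return cv2.projectPoints(np.array(X,float).reshape(-1,1,3),cv2.Rodrigues(np.array(R))[0],np.array(t,float),K(p),p['distortion'])[0][:,0]
def crop(src,x0,y0,w,h,s,out):
    im=cv2.imread(src)[y0:y0+h,x0:x0+w]; cv2.imwrite(out,cv2.resize(im,None,fx=s,fy=s,interpolation=cv2.INTER_CUBIC))
E
python3 - <<'E'
from h import *
crop("pics/top0.png",320,190,150,180,3.3,"pics/top0c.png")
crop("pics/scene0.png",170,240,190,110,4,"pics/scene0c.png")
E
```

```text
(no output)
```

View pics/top0c.png

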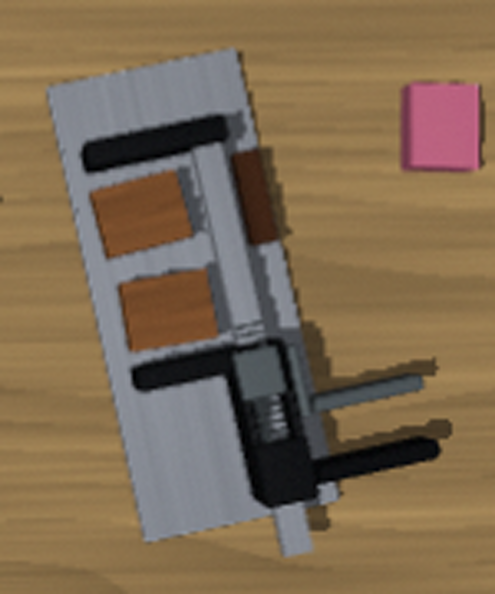

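View pics/scene0c.png

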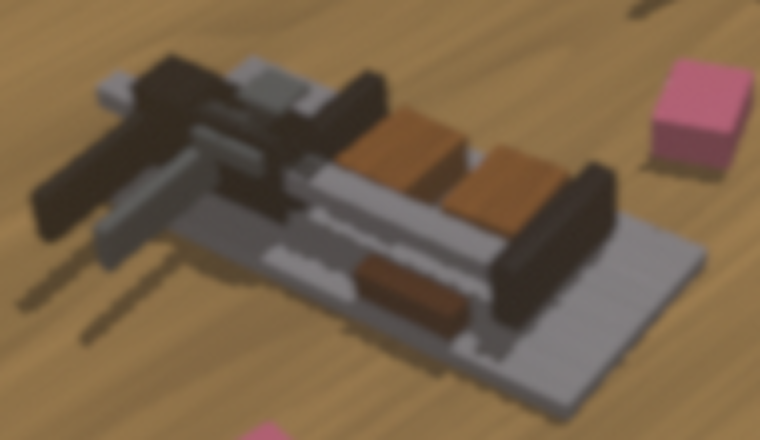

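```bash
python3 - <<'E'
from h import *
f=lambda x,y:(320+(x+.5)/3.3-.5,190+(y+.5)/3.3-.5)
P={k:atz("top",f(*uv),z) for k,uv,z in [("pTL",(50,88),10),("pTR",(237,50),10),("pBL",(147,541),10),("tab",(260,370),75),("gripTip",(437,450),50),("trigTip",(422,384),50),("barTop",(210,140),45),("barBot",(297,550),45),("nearJawTip",(133,370),60)]}
for k,v in P.items(): print(k,v.round(1))
d=P["pTL"]-P["pBL"]; print(np.linalg.norm(d),np.degrees(np.arctan2(d[1],d[0])))
d=P["pTL"]-P["pTR"]; print(np.linalg.norm(d),np.degrees(np.arctan2(d[1],d[0]))-90)
d=P["barTop"]-P["barBot"]; print(np.linalg.norm(d),np.degrees(np.arctan2(d[1],d[0])))
o=get_obs(); print(toolT(o).round(3))
E
```

```text
pTL [727.1 -73.2  10. ]
pTR [ 747.1 -184.4   10. ]
pBL [ 464.2 -120.7   10. ]
tab [ 561.6 -177.7   75. ]
gripTip [ 514.4 -277.8   50. ]
trigTip [ 550.5 -271.5   50. ]
barTop [ 689.6 -160.7   45. ]
barBot [ 462.1 -199.2   45. ]
nearJawTip [ 563.  -111.3   60. ]
267.1642833180893 10.25137452509858
113.03753448118128 10.150521016467081
230.67568471609752 9.609955868278504
[[ 3.57000e-01  9.34000e-01 -1.00000e-03  2.04859e+02]
 [ 9.34000e-01 -3.57000e-01 -1.00000e-03  5.36713e+02]
 [-2.00000e-03 -0.00000e+00 -1.00000e+00  2.47408e+02]
 [ 0.00000e+00  0.00000e+00  0.00000e+00  1.00000e+00]]
```

The one with the plate, two orange-brown blocks and yaw ≈10° is the target; the other clamp (225,290), the pink (300,250),(454,228), green (406,165) and dark sticks (397,248),(340,151) are decoys. Now I'll work out the move above the squeeze point.

```bash
cat >> h.py <<'E'
from scipy.spatial.transform import Rotation as Ro
def plan(target,yaw_deg,n=None,maxmm=45,maxdeg=8):
    """rows (tool axes) to go to target TCP with tool pointing down, tool x at yaw"""
    T=toolT(get_obs()); R0=T[:3,:3]; p=T[:3,3].copy()
    c,s=np.cos(np.radians(yaw_deg)),np.sin(np.radians(yaw_deg))
    Rt=np.array([[c,s,0],[s,-c,0],[0,0,-1.]])
    rv=Ro.from_matrix(R0.T@Rt).as_rotvec(); d=np.array(target)-p
    k=max(int(np.ceil(max(np.linalg.norm(d)/maxmm,np.degrees(np.linalg.norm(rv))/maxdeg))),1) if n is None else n
    rows=[]; 
    for i in range(k):
        R=R0@Ro.from_rotvec(rv*i/k).as_matrix()
        rows.append(np.r_[(R.T@d/k).round(1),(rv/k).round(4)].tolist())
    print(k, "dist",np.linalg.norm(d).round(1),"deg",np.degrees(rv).round(2)); 
    for r in rows: print(r)
E
python3 -c "
from h import *
plan([517,-251,215],10.1,maxmm=44)"
```

```text
20 dist 847.9 deg [3.0e-02 1.0e-01 5.9e+01]
[-31.2, 28.6, 1.7, 0.0, 0.0001, 0.0515]
[-29.7, 30.2, 1.7, 0.0, 0.0001, 0.0515]
[-28.1, 31.7, 1.7, 0.0, 0.0001, 0.0515]
[-26.4, 33.1, 1.7, 0.0, 0.0001, 0.0515]
[-24.7, 34.4, 1.7, 0.0, 0.0001, 0.0515]
[-22.9, 35.6, 1.6, 0.0, 0.0001, 0.0515]
[-21.0, 36.8, 1.6, 0.0, 0.0001, 0.0515]
[-19.1, 37.8, 1.6, 0.0, 0.0001, 0.0515]
[-17.2, 38.7, 1.6, 0.0, 0.0001, 0.0515]
[-15.1, 39.6, 1.6, 0.0, 0.0001, 0.0515]
[-13.1, 40.3, 1.6, 0.0, 0.0001, 0.0515]
[-11.0, 40.9, 1.6, 0.0, 0.0001, 0.0515]
[-8.9, 41.4, 1.6, 0.0, 0.0001, 0.0515]
[-6.7, 41.8, 1.6, 0.0, 0.0001, 0.0515]
[-4.6, 42.1, 1.6, 0.0, 0.0001, 0.0515]
[-2.4, 42.3, 1.6, 0.0, 0.0001, 0.0515]
[-0.2, 42.4, 1.6, 0.0, 0.0001, 0.0515]
[2.0, 42.3, 1.6, 0.0, 0.0001, 0.0515]
[4.1, 42.2, 1.6, 0.0, 0.0001, 0.0515]
[6.3, 41.9, 1.6, 0.0, 0.0001, 0.0515]
```

Call:
play_rows:
  deltas:
    - [-31,28.5,1.5,0,0,0.052]
    - [-29.5,30,1.5,0,0,0.052]
    - [-28,31.5,1.5,0,0,0.052]
    - [-26.5,33,1.5,0,0,0.052]
    - [-24.5,34.5,1.5,0,0,0.052]
    - [-23,35.5,1.5,0,0,0.052]
    - [-21,37,1.5,0,0,0.052]
    - [-19,38,1.5,0,0,0.052]
    - [-17,38.5,1.5,0,0,0.052]
    - [-15,39.5,1.5,0,0,0.052]
    - [-13,40.5,1.5,0,0,0.052]
    - [-11,41,1.5,0,0,0.052]
  hand: 1
  squeeze: 25

```text
time: 1.3
ee_pos: [388.3, 48.2, 224.5]
tcp_rot: [3.014, 0.879, -0.008]
contact_force: [0.5, -0.2, -1.0]
finger_gap: 85.2
```

```bash
python3 -c "
from h import *
plan([517,-251,215],10.1,maxmm=44)"
```

```text
8 dist 325.9 deg [ 0.12  0.29 22.41]
[-6.5, 40.2, 1.3, 0.0003, 0.0006, 0.0489]
[-4.6, 40.5, 1.3, 0.0003, 0.0006, 0.0489]
[-2.6, 40.6, 1.2, 0.0003, 0.0006, 0.0489]
[-0.6, 40.7, 1.2, 0.0003, 0.0006, 0.0489]
[1.4, 40.7, 1.2, 0.0003, 0.0006, 0.0489]
[3.4, 40.6, 1.2, 0.0003, 0.0006, 0.0489]
[5.4, 40.4, 1.2, 0.0003, 0.0006, 0.0489]
[7.3, 40.1, 1.2, 0.0003, 0.0006, 0.0489]
```

Call:
play_rows:
  deltas:
    - [-6.5,40,1,0,0.001,0.049]
    - [-4.5,40.5,1,0,0.001,0.049]
    - [-2.5,40.5,1,0,0.001,0.049]
    - [-0.5,40.5,1,0,0.001,0.049]
    - [1.5,40.5,1,0,0.001,0.049]
    - [3.5,40.5,1,0,0,0.049]
    - [5.5,40.5,1,0,0,0.049]
    - [7.5,40,1,0,0,0.049]
    - [0,0,0,0,0,0]
    - [0,0,0,0,0,0]

```text
time: 2.3
ee_pos: [515.2, -269.2, 210.9]
tcp_rot: [-3.13, -0.233, 0.006]
contact_force: [-0.5, 0.6, 0.9]
finger_gap: 85.3
```

```bash
python3 - <<'E'
from h import *
o=get_obs(); im=read_camera("wrist"); cv2.imwrite("pics/w1.png",im[:,:,::-1]); np.save("w1T.npy",toolT(o)); print(o['ee_pos'],o['joint_vel'].max(),toolT(o).round(3))
E
```

```text
[ 515.16097769 -269.21322535  210.85226123] 0.036410991335433227 [[ 9.89000e-01  1.48000e-01 -4.00000e-03  5.15161e+02]
 [ 1.48000e-01 -9.89000e-01  3.00000e-03 -2.69213e+02]
 [-4.00000e-03 -3.00000e-03 -1.00000e+00  2.10852e+02]
 [ 0.00000e+00  0.00000e+00  0.00000e+00  1.00000e+00]]
```

View pics/w1.png

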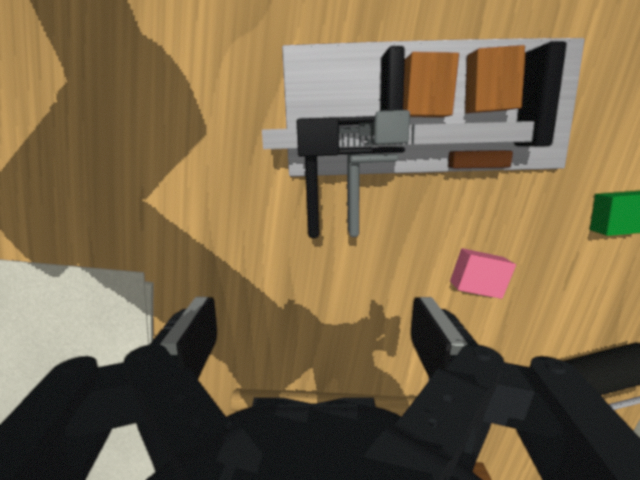

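```bash
python3 - <<'E'
from h import *
crop("pics/w1.png",255,30,200,220,2.7,"pics/w1a.png")
crop("pics/w1.png",370,30,220,150,3.6,"pics/w1b.png")
E
```

```text
(no output)
```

View pics/w1a.png

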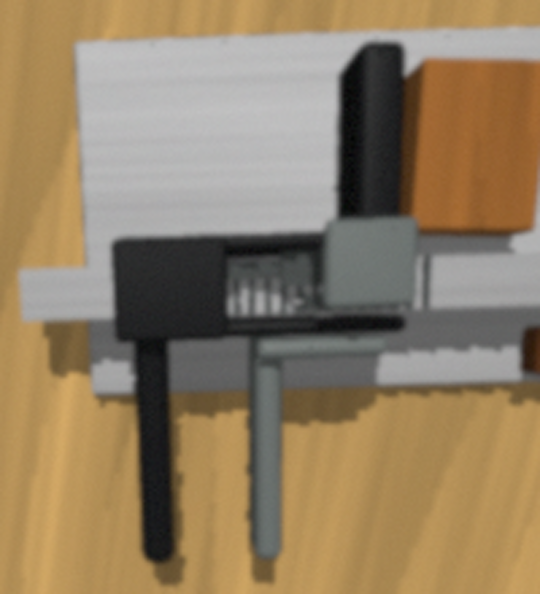

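View pics/w1b.png

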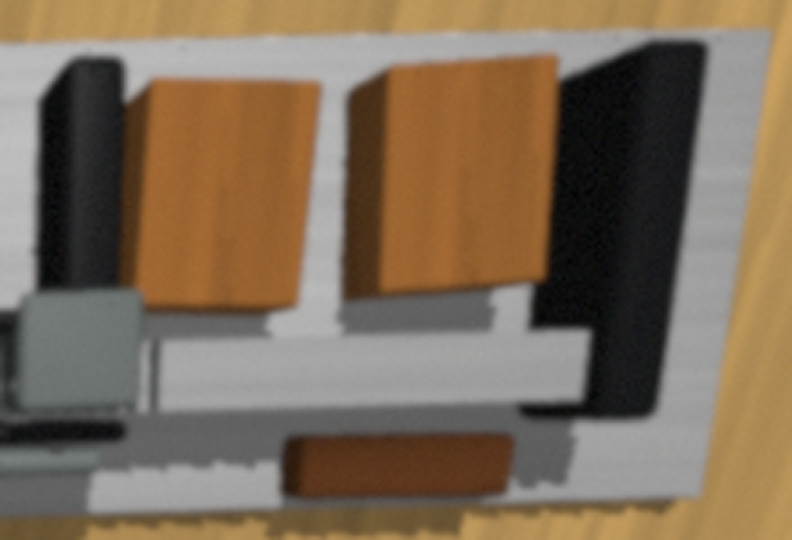

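```bash
python3 - <<'E'
from h import *
T=np.load("w1T.npy")
a=lambda x,y:(255+(x+.5)/2.7-.5,30+(y+.5)/2.7-.5)
b=lambda x,y:(370+(x+.5)/3.6-.5,30+(y+.5)/3.6-.5)
W=lambda uv,z:atz("wrist",uv,z,T)
P={"pBL":W(a(78,43),10),"pBR":W(a(95,394),10),"pTL":W(b(770,30),10),"pTR":W(b(700,497),10),
"gR1":W(a(135,360),50),"gR2":W(a(144,545),50),"tF1":W(a(282,360),50),"tF2":W(a(280,545),50),"gtip":W(a(158,562),50),"ttip":W(a(267,559),50),
"tabc":W(a(371,262),75),"tabL":W(a(325,262),75),"tabR":W(a(417,262),75)}
e1=P["pTL"]-P["pBL"];e2=P["pTR"]-P["pBR"];e3=P["pTL"]-P["pTR"];e4=P["pBL"]-P["pBR"]
for e,q in [(e1,0),(e2,0),(e3,90),(e4,90)]: print(np.linalg.norm(e).round(1),np.degrees(np.arctan2(e[1],e[0])).round(2)-q)
yaw=np.radians(10.1)
c,s=np.cos(yaw),np.sin(yaw); R=np.array([[c,s],[-s,c]])
for k,v in P.items(): print(k,v.round(1),(R@(v-P["pBR"])[:2]+[0,-35]).round(1))
E
```

```text
267.5 10.46
268.4 10.4
114.2 10.730000000000004
113.9 10.260000000000005
pBL [ 465.6 -119.3   10. ] [-0.3 78.9]
pBR [ 485.9 -231.3   10. ] [  0. -35.]
pTL [728.7 -70.7  10. ] [267.1  80.6]
pTR [ 749.9 -182.9   10. ] [268.4 -33.6]
gR1 [ 499.3 -214.8   50. ] [ 16.1 -21.1]
gR2 [ 510.7 -273.7   50. ] [ 17.  -81.1]
tF1 [ 544.8 -208.    50. ] [ 62.1 -22.4]
tF2 [ 555.3 -267.    50. ] [ 62.  -82.3]
gtip [ 516.2 -278.8   50. ] [ 21.5 -87.1]
ttip [ 551.9 -272.4   50. ] [ 57.8 -87. ]
tabc [ 561.  -177.1   75. ] [83.4  5.3]
tabL [ 548.3 -179.    75. ] [70.6  5.6]
tabR [ 573.6 -175.1   75. ] [96.2  5. ]
```

```bash
python3 -c "
from h import *
plan([518.5,-251,120],10.3,n=5)"
```

```text
5 dist 92.7 deg [-0.16  0.22 -1.76]
[1.3, -3.4, 18.2, -0.0006, 0.0008, -0.0061]
[1.3, -3.4, 18.2, -0.0006, 0.0008, -0.0061]
[1.3, -3.4, 18.2, -0.0006, 0.0008, -0.0061]
[1.3, -3.4, 18.2, -0.0006, 0.0008, -0.0061]
[1.3, -3.4, 18.2, -0.0006, 0.0008, -0.0061]
```

Call:
play_rows:
  deltas:
    - [1.5,-3.5,18,0,0.001,-0.006]
    - [1.5,-3.5,18,0,0.001,-0.006]
    - [1.5,-3.5,18,0,0.001,-0.006]
    - [1.5,-3.5,18,0,0.001,-0.006]
    - [1.5,-3.5,10,0,0,-0.006]
    - [0,0,0,0,0,0]
    - [0,0,0,0,0,0]

```text
time: 3.05
ee_pos: [518.6, -242.3, 128.6]
tcp_rot: [-3.125, -0.297, -0.002]
contact_force: [0.0, -0.8, 0.2]
finger_gap: 85.4
```

```bash
python3 -c "
from h import *
plan([518.5,-251,33],10.3,n=6)"
```

```text
6 dist 96.0 deg [-0.11 -0.09  0.55]
[-0.3, 1.4, 15.9, -0.0003, -0.0003, 0.0016]
[-0.3, 1.4, 15.9, -0.0003, -0.0003, 0.0016]
[-0.3, 1.4, 15.9, -0.0003, -0.0003, 0.0016]
[-0.3, 1.4, 15.9, -0.0003, -0.0003, 0.0016]
[-0.3, 1.4, 15.9, -0.0003, -0.0003, 0.0016]
[-0.3, 1.4, 15.9, -0.0003, -0.0003, 0.0016]
```

Call:
play_rows:
  deltas:
    - [0,3,8,0,0,0.002]
    - [0,3,8,0,0,0.002]
    - [0,1,5,0,0,0.002]
    - [0,0,0,0,0,0]
    - [0,0,0,0,0,0]
    - [0,0,0,0,0,0]

```text
time: 3.65
ee_pos: [521.3, -251.4, 108.5]
tcp_rot: [3.127, 0.286, 0.007]
contact_force: [-0.0, -0.5, 0.4]
finger_gap: 85.1
```

```bash
python3 -c "
from h import *
plan([518.5,-251,33],10.3,n=6)"
```

```text
6 dist 75.6 deg [ 0.09 -0.26  0.14]
[-0.5, -0.2, 12.6, 0.0003, -0.0008, 0.0004]
[-0.5, -0.2, 12.6, 0.0003, -0.0008, 0.0004]
[-0.5, -0.2, 12.6, 0.0003, -0.0008, 0.0004]
[-0.5, -0.2, 12.6, 0.0003, -0.0008, 0.0004]
[-0.5, -0.2, 12.6, 0.0003, -0.0008, 0.0004]
[-0.5, -0.1, 12.6, 0.0003, -0.0008, 0.0004]
```

Call:
play_rows:
  deltas:
    - [-1,0,12,0,-0.001,0]
    - [-1,0,12,0,-0.001,0]
    - [-0.5,0,12,0,-0.001,0]
    - [0,0,12,0,0,0]
    - [0,0,12,0,0,0]
    - [0,0,0,0,0,0]
    - [0,0,0,0,0,0]

```text
time: 4.35
ee_pos: [517.9, -251.2, 41.7]
tcp_rot: [-3.128, -0.286, 0.001]
contact_force: [0.6, -0.0, 1.1]
finger_gap: 85.8
```

```bash
python3 -c "
from h import *
im=read_camera('wrist'); cv2.imwrite('pics/w2.png',im[:,:,::-1])
plan([518.5,-251,33],10.3,n=2);print(get_obs()['ee_pos'],get_obs()['contact_force'])"
```

```text
2 dist 8.7 deg [-0.04  0.04  0.14]
[0.4, 0.1, 4.3, -0.0003, 0.0003, 0.0012]
[0.4, 0.1, 4.3, -0.0003, 0.0003, 0.0012]
[ 517.74980643 -251.02784412   41.65691557] [-0.34822963  0.45723384 -0.49452722]
```

View pics/w2.png

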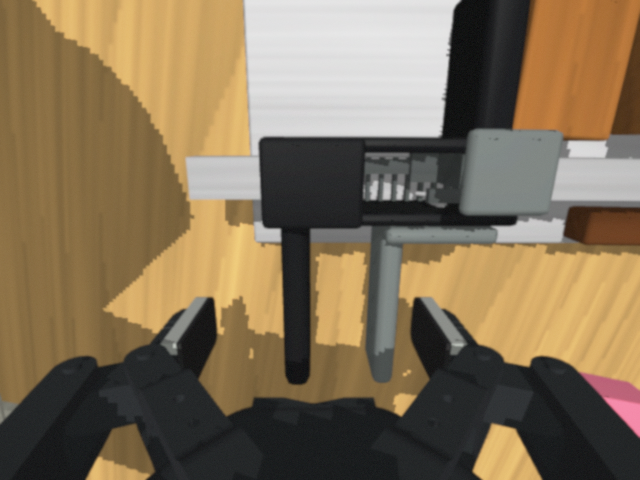

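The fingers straddle the grip (297,330) and trigger (382,330) as wanted. I'll lower the last bit and make the first pull.

Call:
play_rows:
  deltas:
    - [0.5,0,4,0,0,0.001]
    - [0,0,4,0,0,0]
    - [0,0,0,0,0,0]

```text
time: 4.7
ee_pos: [519.3, -251.6, 34.4]
tcp_rot: [3.127, 0.284, 0.002]
contact_force: [0.5, 0.4, -0.1]
finger_gap: 85.3
```

Call:
play_rows:
  deltas:
    - [0,0,0,0,0,0]
    - [0,0,0,0,0,0]
    - [0,0,0,0,0,0]
    - [0,0,0,0,0,0]
    - [0,0,0,0,0,0]
    - [0,0,0,0,0,0]
    - [0,0,0,0,0,0]
    - [0,0,0,0,0,0]
  hand: -0.42
  squeeze: 25

```text
time: 5.5
ee_pos: [518.5, -252.8, 38.9]
tcp_rot: [3.126, 0.287, -0.003]
contact_force: [-1.7, -0.1, -0.9]
finger_gap: 25.0
```

```bash
python3 -c "
from h import *
o=get_obs(); im=read_camera('wrist'); cv2.imwrite('pics/w3.png',im[:,:,::-1])
print(o['ee_pos'],o['contact_force'],o['finger_gap'])"
```

```text
[ 518.52196086 -252.80416098   38.93553844] [-1.67864171 -0.11474655 -0.8692051 ] 25.04330062128936
```

View pics/w3.png

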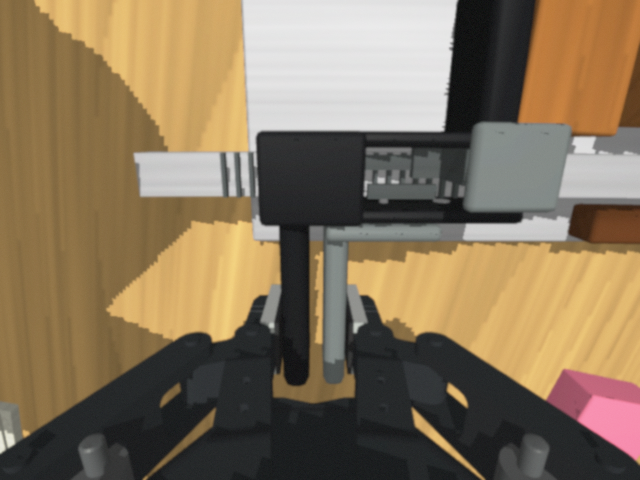

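Full pull: gap 25 mm, bar tail moved from (187,178) to (137,175). Reopen and repeat.

Call:
play_rows:
  deltas:
    - [0,0,0,0,0,0]
    - [0,0,0,0,0,0]
    - [0,0,0,0,0,0]
    - [0,0,0,0,0,0]
    - [0,0,0,0,0,0]
    - [0,0,0,0,0,0]
  hand: 0.85

```text
time: 6.15
ee_pos: [519.5, -252.8, 39.4]
tcp_rot: [3.125, 0.288, -0.002]
contact_force: [0.4, 0.3, 0.4]
finger_gap: 79.1
```

```bash
python3 -c "
from h import *
o=get_obs(); im=read_camera('wrist'); cv2.imwrite('pics/w4.png',im[:,:,::-1])
im=read_camera('top'); cv2.imwrite('pics/t4.png',im[:,:,::-1]); crop('pics/t4.png',320,190,150,180,3.3,'pics/t4c.png')
print(o['ee_pos'],o['contact_force'],o['finger_gap']);plan([518.5,-251,34],10.3,n=1)"
```

```text
[ 519.50627869 -252.81215185   39.36240747] [0.38834757 0.33471038 0.4284031 ] 79.0945634441603
1 dist 5.7 deg [0.21 0.08 0.24]
[-0.7, -2.0, 5.4, 0.0037, 0.0013, 0.0043]
```

View pics/w4.png

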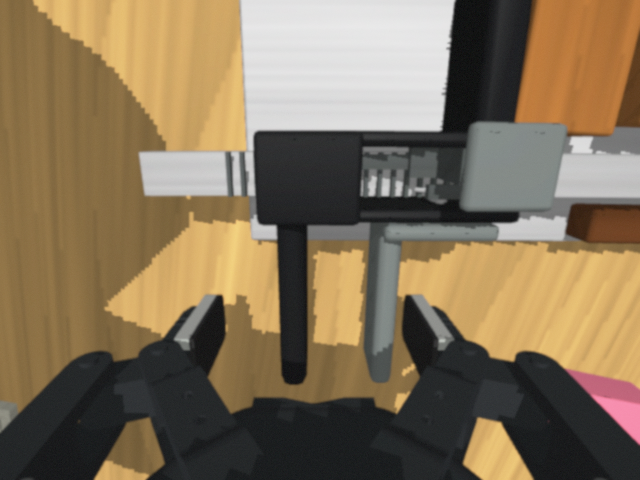

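View pics/t4c.png

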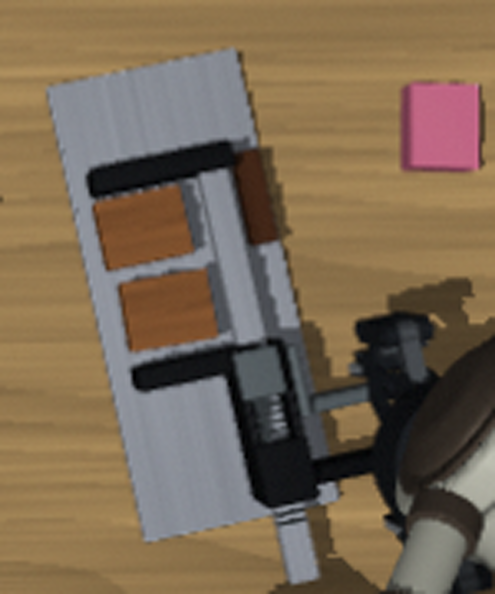

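Call:
play_rows:
  deltas:
    - [-0.5,-1.5,3,0.003,0.001,0.004]
    - [0,0,0,0,0,0]
    - [0,0,0,0,0,0]
    - [0,0,0,0,0,0]
    - [0,0,0,0,0,0]
    - [0,0,0,0,0,0]
    - [0,0,0,0,0,0]
    - [0,0,0,0,0,0]
  hand: -0.42

```text
time: 7.05
ee_pos: [518.4, -252.1, 40.3]
tcp_rot: [3.128, 0.285, -0.005]
contact_force: [-0.3, -0.3, 1.6]
finger_gap: 24.9
```

Call:
play_rows:
  deltas:
    - [0,0,0,0,0,0]
    - [0,0,0,0,0,0]
    - [0,0,0,0,0,0]
    - [0,0,0,0,0,0]
    - [0,0,0,0,0,0]
    - [0,0,0,0,0,0]
  hand: 0.85

```text
time: 7.65
ee_pos: [518.2, -251.5, 39.5]
tcp_rot: [3.128, 0.286, -0.007]
contact_force: [-0.4, 0.1, 0.5]
finger_gap: 79.2
```

```bash
python3 -c "
from h import *
o=get_obs(); 
im=read_camera('top'); cv2.imwrite('pics/t5.png',im[:,:,::-1]); crop('pics/t5.png',320,190,150,180,3.3,'pics/t5c.png')
print(o['ee_pos'],o['contact_force'],o['finger_gap']);plan([518.5,-251,34],10.3,n=1)"
```

```text
[ 518.16682744 -251.52132676   39.47572862] [-0.39967588  0.06458834  0.48576261] 79.22046068658501
1 dist 5.5 deg [-0.    0.23  0.14]
[0.4, -0.4, 5.5, -0.0001, 0.0041, 0.0024]
```

View pics/t5c.png

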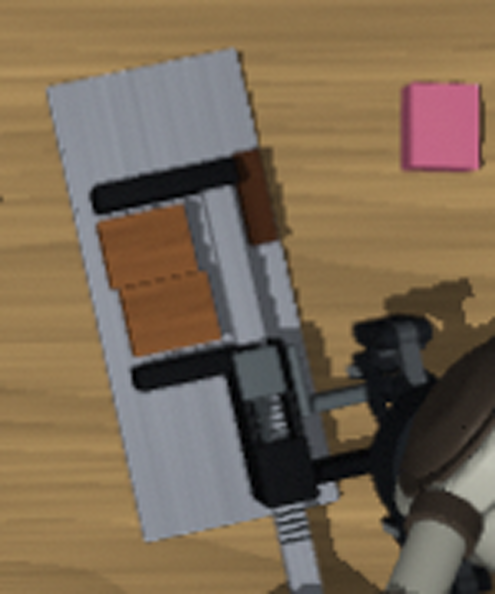

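Call:
play_rows:
  deltas:
    - [0,0,4,0,0.003,0.002]
    - [0,0,0,0,0,0]
    - [0,0,0,0,0,0]
    - [0,0,0,0,0,0]
    - [0,0,0,0,0,0]
    - [0,0,0,0,0,0]
    - [0,0,0,0,0,0]
    - [0,0,0,0,0,0]
  hand: -0.42

```text
time: 8.5
ee_pos: [522.0, -251.7, 39.1]
tcp_rot: [3.127, 0.282, 0.011]
contact_force: [-1.5, 0.3, 2.9]
finger_gap: 32.4
```

Call:
play_rows:
  deltas:
    - [0,0,0,0,0,0]
    - [0,0,0,0,0,0]
    - [0,0,0,0,0,0]
    - [0,0,0,0,0,0]
    - [0,0,0,0,0,0]
    - [0,0,0,0,0,0]
  hand: 0.85

```text
time: 9.1
ee_pos: [522.0, -251.2, 38.1]
tcp_rot: [3.128, 0.282, 0.011]
contact_force: [0.4, -0.4, 0.7]
finger_gap: 79.1
```

```bash
python3 -c "
from h import *
o=get_obs(); 
im=read_camera('top'); cv2.imwrite('pics/t6.png',im[:,:,::-1]); crop('pics/t6.png',320,190,150,180,3.3,'pics/t6c.png')
print(o['ee_pos'],o['contact_force'],o['finger_gap']);plan([518.5,-251,34],10.3,n=1)"
```

```text
[ 521.97604578 -251.21847471   38.14058436] [ 0.37181739 -0.35310338  0.68690632] 79.07601641634
1 dist 5.4 deg [ 0.09 -0.39  0.01]
[-3.4, -0.8, 4.1, 0.0016, -0.0067, 0.0001]
```

View pics/t6c.png

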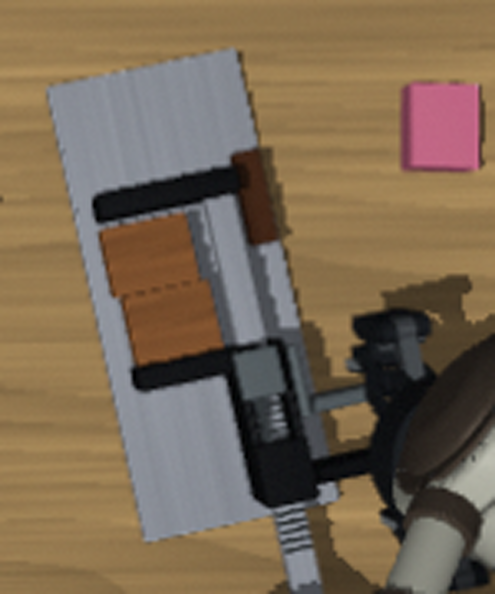

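```bash
cat >> h.py <<'E'
O=np.array([576.8,-179.5]); _y=np.radians(10.3); RC=np.array([[np.cos(_y),np.sin(_y)],[-np.sin(_y),np.cos(_y)]])
def cl(X): return (RC@(np.array(X)[:2]-O)).round(1)
E
python3 - <<'E'
from h import *
im=read_camera('scene'); cv2.imwrite('pics/s6.png',im[:,:,::-1]); crop('pics/s6.png',170,240,190,110,4,'pics/s6c.png')
crop('pics/t6.png',340,225,75,90,6.6,'pics/t6d.png')
E
```

```text
(no output)
```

View pics/t6d.png

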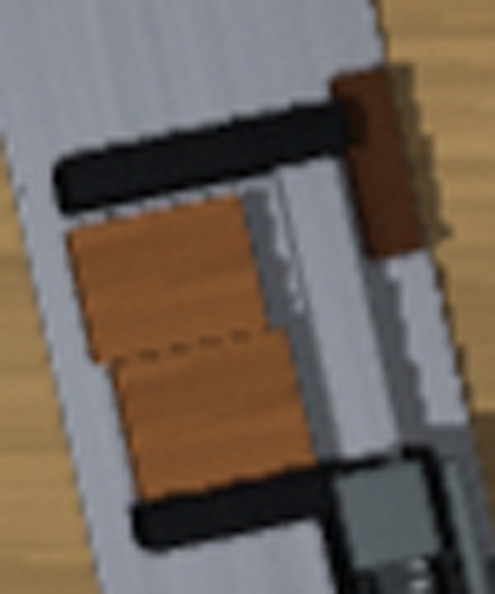

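View pics/s6c.png

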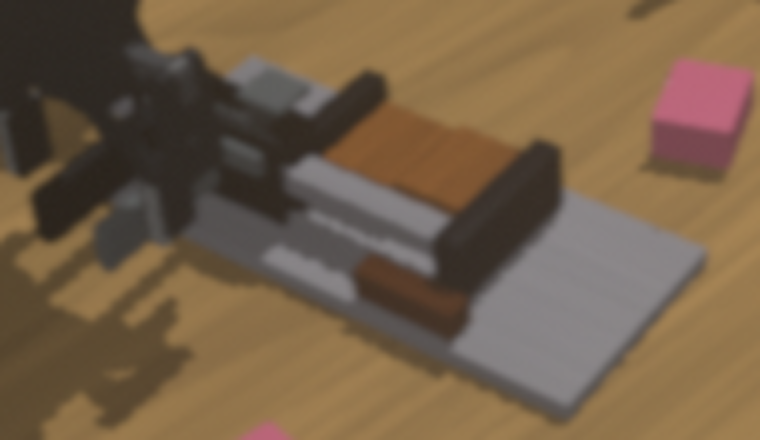

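```bash
python3 - <<'E'
from h import *
p=camera_params("top"); print("cam",-p['R'].T@p['t'])
d=lambda x,y:(340+(x+.5)/6.6-.5,225+(y+.5)/6.6-.5)
for z in (34,58):
  for n,uv in dict(farL=(68,230),farR=(240,195),seamL=(112,360),seamR=(275,328),nearL=(148,500),nearR=(315,462)).items(): print(z,n,cl(atz("top",d(*uv),z)))
for n,uv in dict(fjL=(68,212),fjR=(345,155),njface=(140,508)).items(): print(n,[cl(atz("top",d(*uv),z)) for z in (50,60,70)])
c=lambda x,y:(320+(x+.5)/3.3-.5,190+(y+.5)/3.3-.5)
print("t0 blocks")
for n,uv in dict(farFarL=(90,193),farNearL=(107,257),nearFarL=(119,286),nearNearL=(133,351),nearNearR=(217,334)).items(): print(n,cl(atz("top",c(*uv),34)))
print([cl(atz("top",c(87,173),z)) for z in (50,60,70)])
E
```

```text
cam [589.22119313 -34.2952862  864.73912118]
34 farL [77.8 68.9]
34 farR [77.6 19. ]
34 seamL [39.4 64.5]
34 seamR [38.8 17.5]
34 nearL [-0.9 63. ]
34 nearR [-0.2 14.7]
58 farL [76.7 71. ]
58 farR [76.4 22.5]
58 seamL [39.4 66.7]
58 seamR [38.8 21.1]
58 nearL [ 0.2 65.2]
58 nearR [ 0.9 18.4]
fjL [array([82. , 69.2]), array([81.4, 70.1]), array([80.9, 71. ])]
fjR [array([81.7, -9.8]), array([81.2, -7.9]), array([80.7, -6.1])]
njface [array([-1.8, 67.1]), array([-1.3, 68. ]), array([-0.8, 68.9])]
t0 blocks
farFarL [99.7 69.9]
farNearL [62.2 68.1]
nearFarL [44.8 65. ]
nearNearL [ 7.6 65. ]
nearNearR [ 7.2 16.7]
[array([109.8,  70.5]), array([108.9,  71.4]), array([108. ,  72.2])]
```

The top view puts the near block's edge at clamp x≈0, the seam at ≈39, the far block's end at ≈78 and the far jaw at ≈81, and the pull stopped short at 32 mm. That points to tight. I'll make one more pull to confirm.

Call:
play_rows:
  deltas:
    - [-2,0,3,0.001,-0.005,0]
    - [-1,0,0,0,0,0]
    - [0,0,0,0,0,0]
    - [0,0,0,0,0,0]
    - [0,0,0,0,0,0]
    - [0,0,0,0,0,0]
    - [0,0,0,0,0,0]
    - [0,0,0,0,0,0]
    - [0,0,0,0,0,0]
    - [0,0,0,0,0,0]
  hand: -0.42
  squeeze: 25

```text
time: 10.2
ee_pos: [524.3, -251.5, 38.2]
tcp_rot: [3.127, 0.282, 0.021]
contact_force: [0.6, 0.8, 1.7]
finger_gap: 37.0
```

```bash
python3 -c "
from h import *
o=get_obs(); 
im=read_camera('top'); cv2.imwrite('pics/t7.png',im[:,:,::-1]); crop('pics/t7.png',340,225,75,90,6.6,'pics/t7d.png')
print(o['ee_pos'],o['contact_force'],o['finger_gap'])"
```

```text
[ 524.27770188 -251.45992291   38.24968473] [0.62866324 0.81226525 1.7345216 ] 36.99992935252257
```

View pics/t7d.png

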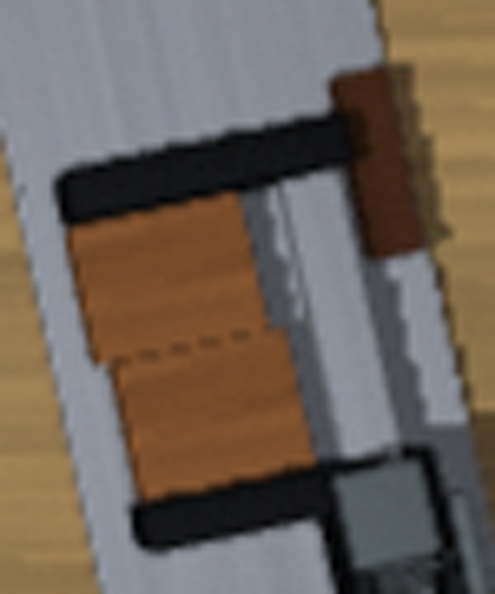

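Blocks did not move and the pull stopped early at 37 mm, with the far jaw closed on the far block (67–240, 222): tight. Now open and lift.

Call:
play_rows:
  deltas:
    - [0,0,0,0,0,0]
    - [0,0,0,0,0,0]
    - [0,0,0,0,0,0]
    - [0,0,0,0,0,0]
    - [0,0,0,0,0,0]
    - [0,0,-10,0,0,0]
    - [0,0,-20,0,0,0]
    - [0,0,-25,0,0,0]
    - [0,0,-25,0,0,0]
    - [0,0,-20,0,0,0]
    - [0,0,-10,0,0,0]
    - [0,0,0,0,0,0]
  hand: 0.85

```text
time: 11.45
ee_pos: [521.9, -251.3, 154.5]
tcp_rot: [3.127, 0.279, 0.02]
contact_force: [-0.1, -1.0, -0.8]
finger_gap: 78.8
```

```bash
python3 -c "
from h import *
o=get_obs(); np.save('w8T.npy',toolT(o)); im=read_camera('wrist'); cv2.imwrite('pics/w8.png',im[:,:,::-1])
print(o['ee_pos'],o['contact_force'],o['finger_gap']);plan([561,-177.2,140],10.3,n=6)"
```

```text
[ 521.91550828 -251.34971996  154.51868611] [-0.09920225 -1.02381653 -0.80370985] 78.84828355961669
6 dist 84.8 deg [ 0.12 -0.69 -0.11]
[8.6, -11.0, 2.4, 0.0003, -0.002, -0.0003]
[8.6, -11.0, 2.3, 0.0003, -0.002, -0.0003]
[8.6, -11.0, 2.3, 0.0003, -0.002, -0.0003]
[8.6, -11.0, 2.3, 0.0003, -0.002, -0.0003]
[8.6, -10.9, 2.3, 0.0003, -0.002, -0.0003]
[8.7, -10.9, 2.3, 0.0003, -0.002, -0.0003]
```

View pics/w8.png

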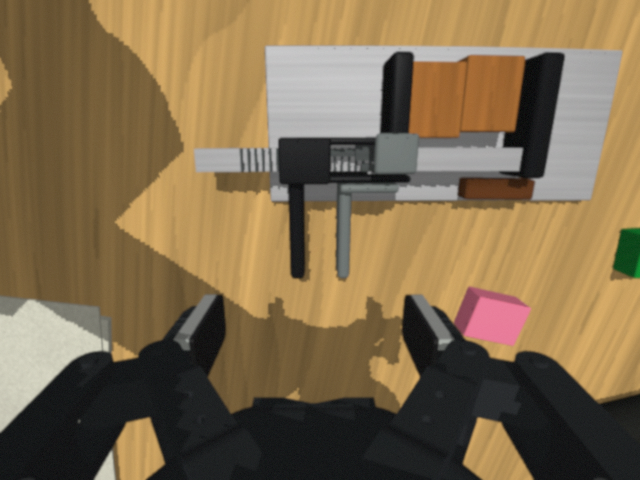

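Blocks sit together between the jaws at (410–522, 95); the tab is at (396,153).

```bash
python3 -c "
from h import *
print(atz('wrist',(396,152.5),75,np.load('w8T.npy')))"
```

```text
[ 560.58779027 -176.72111621   75.        ]
```

Call:
play_rows:
  deltas:
    - [8.5,-11,2,0,-0.002,0]
    - [8.5,-11,2,0,-0.002,0]
    - [8.5,-11,2,0,-0.002,0]
    - [8,-10,2,0,-0.002,0]
    - [4,-5,2,0,-0.002,0]
    - [0,0,0,0,0,0]
    - [0,0,0,0,0,0]
    - [0,0,0,0,0,0]
  hand: -1

```text
time: 12.3
ee_pos: [550.2, -188.8, 137.0]
tcp_rot: [-3.124, -0.282, 0.011]
contact_force: [-0.4, -1.0, 0.2]
finger_gap: -0.1
```

```bash
python3 -c "
from h import *
plan([561,-177.2,105],10.3,n=4)"
```

```text
4 dist 35.7 deg [-0.3   0.36  0.03]
[3.2, -2.3, 8.0, -0.0013, 0.0016, 0.0001]
[3.2, -2.3, 8.0, -0.0013, 0.0016, 0.0001]
[3.2, -2.4, 8.0, -0.0013, 0.0016, 0.0001]
[3.2, -2.4, 8.0, -0.0013, 0.0016, 0.0001]
```

Call:
play_rows:
  deltas:
    - [4,-3,6,-0.001,0.001,0]
    - [4,-3,6,-0.001,0.001,0]
    - [3,-2,6,-0.001,0.001,0]
    - [1,-1,6,0,0,0]
    - [0,0,2,0,0,0]
    - [0,0,0,0,0,0]

```text
time: 12.9
ee_pos: [560.6, -178.0, 108.4]
tcp_rot: [-3.128, -0.279, 0.006]
contact_force: [-0.6, 0.0, 0.5]
finger_gap: -0.0
```

```bash
python3 -c "
from h import *
o=get_obs();im=read_camera('wrist'); cv2.imwrite('pics/w9.png',im[:,:,::-1]); print(o['ee_pos'],o['contact_force'])
plan([561,-177.0,94],10.3,n=3)"
```

```text
[ 560.64888823 -178.00285073  108.36434929] [-0.62672313  0.04454252  0.51473219]
3 dist 14.5 deg [-0.11  0.19 -0.09]
[0.2, -0.3, 4.8, -0.0006, 0.0011, -0.0005]
[0.2, -0.3, 4.8, -0.0006, 0.0011, -0.0005]
[0.2, -0.3, 4.8, -0.0006, 0.0011, -0.0005]
```

View pics/w9.png

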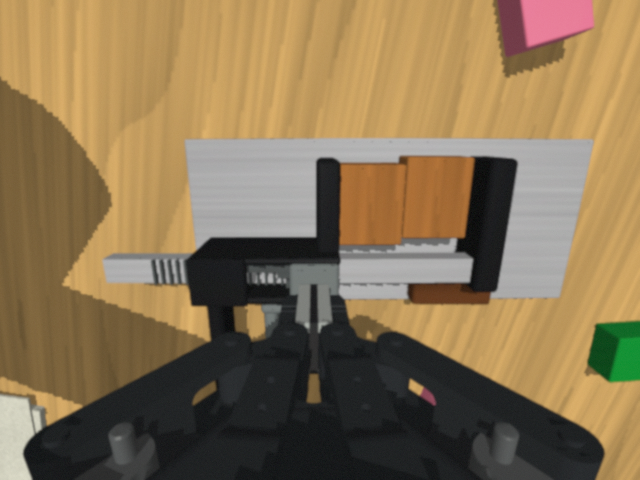

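Fingertips are centred over the tab (314,280). Pressing down gently.

Call:
play_rows:
  deltas:
    - [0,0,4,0,0.001,0]
    - [0,0,4,0,0.001,0]
    - [0,0,3,0,0,0]
    - [0,0,2,0,0,0]
    - [0,0,1,0,0,0]
    - [0,0,0,0,0,0]

```text
time: 13.55
ee_pos: [560.8, -178.5, 93.8]
tcp_rot: [-3.128, -0.279, 0.001]
contact_force: [0.5, 0.2, 0.6]
finger_gap: -0.0
```

Call:
play_rows:
  deltas:
    - [0,0,2,0,0,0]
    - [0,0,1.5,0,0,0]
    - [0,0,1,0,0,0]

```text
time: 13.85
ee_pos: [562.5, -178.5, 91.2]
tcp_rot: [-3.129, -0.278, -0.005]
contact_force: [0.7, 2.7, 4.3]
finger_gap: -0.1
```

Call:
play_rows:
  deltas:
    - [-0.5,0,2,0,0,0]
    - [0,0,1.5,0,0,0]
    - [0,0,1,0,0,0]

```text
time: 14.15
ee_pos: [565.0, -178.0, 89.5]
tcp_rot: [3.129, 0.278, 0.016]
contact_force: [0.1, 2.2, 4.4]
finger_gap: 0.0
```

```bash
python3 -c "
from h import *
plan([562,-178,87],10.3,n=1); print(get_obs()['contact_force'])"
```

```text
1 dist 4.0 deg [ 0.06 -0.59 -0.14]
[-3.0, -0.6, 2.5, 0.0011, -0.0102, -0.0024]
[0.0503183  2.19482982 4.43079057]
```

Call:
play_rows:
  deltas:
    - [-2,0,2.5,0.001,-0.008,-0.002]
    - [-1,0,1.5,0,-0.004,0]
    - [0,0,1,0,0,0]
    - [0,0,0.5,0,0,0]

```text
time: 14.55
ee_pos: [566.9, -177.7, 88.2]
tcp_rot: [3.128, 0.281, 0.014]
contact_force: [0.1, 1.2, 4.5]
finger_gap: -0.1
```

```bash
python3 -c "
from h import *
plan([562,-178,86.5],10.3,n=1); print(get_obs()['contact_force'])
im=read_camera('top'); cv2.imwrite('pics/t10.png',im[:,:,::-1]); crop('pics/t10.png',320,190,150,180,3.3,'pics/t10c.png')"
```

```text
1 dist 5.2 deg [ 0.11 -0.5  -0.03]
[-4.9, -0.6, 1.7, 0.002, -0.0087, -0.0006]
[0.14367243 1.22448477 4.45037909]
```

View pics/t10c.png

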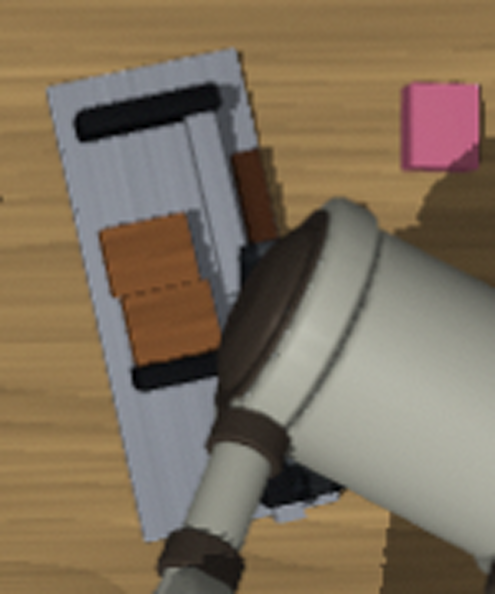

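The jaw has sprung back past its starting place (now at crop (148,110)) and the blocks stay closed up. I'll hold a little longer.

Call:
play_rows:
  deltas:
    - [-2,0,1,0,-0.006,0]
    - [-1,0,0.5,0,-0.003,0]
    - [0,0,0.5,0,0,0]
    - [0,0,0.3,0,0,0]
    - [0,0,0.3,0,0,0]
    - [0,0,0.3,0,0,0]
    - [0,0,0.3,0,0,0]
    - [0,0,0.3,0,0,0]

```text
time: 15.4
ee_pos: [567.5, -177.6, 87.6]
tcp_rot: [3.127, 0.279, 0.014]
contact_force: [1.1, 2.8, 5.7]
finger_gap: -0.1
```

```bash
python3 -c "
from h import *
plan([562,-178,86.5],10.3,n=1); print(get_obs()['contact_force'])
im=read_camera('top'); cv2.imwrite('pics/t11.png',im[:,:,::-1]); crop('pics/t11.png',320,190,150,180,3.3,'pics/t11c.png')
c=lambda x,y:(320+(x+.5)/3.3-.5,190+(y+.5)/3.3-.5)
print([cl(atz('top',c(80,140),z)) for z in (50,60,70)])
print(np.abs(cv2.imread('pics/t11.png')[200:260,330:385].astype(int)-cv2.imread('pics/t10.png')[200:260,330:385]).max())
"
```

```text
1 dist 5.6 deg [ 0.15 -0.48 -0.12]
[-5.5, -0.6, 1.0, 0.0026, -0.0084, -0.0021]
[1.10728187 2.76460278 5.727732  ]
[array([128.7,  70.4]), array([127.6,  71.3]), array([126.5,  72.1])]
6
```

View pics/t11c.png

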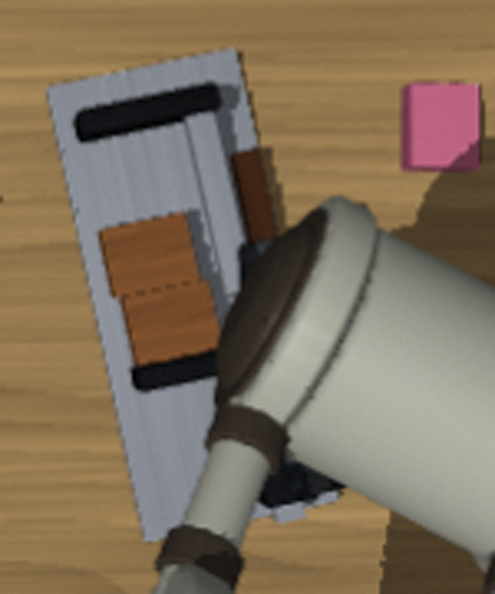

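Call:
play_rows:
  deltas:
    - [-1,0,1,0,-0.003,0]
    - [0,0,1,0,0,0]
    - [0,0,1,0,0,0]
    - [0,0,0.5,0,0,0]
    - [0,0,0.5,0,0,0]
    - [0,0,0.5,0,0,0]
    - [0,0,0.5,0,0,0]
    - [0,0,0.5,0,0,0]

```text
time: 16.25
ee_pos: [569.0, -177.4, 86.4]
tcp_rot: [3.128, 0.277, 0.017]
contact_force: [-0.8, 3.1, 8.4]
finger_gap: -0.3
```

Call:
play_rows:
  deltas:
    - [0,0,-5,0,0,0]
    - [0,0,-15,0,0,0]
    - [0,0,-25,0,0,0]
    - [0,5,-30,0,0,0]
    - [0,15,-25,0,0,0]
    - [0,25,-10,0,0,0]
    - [0,30,0,0,0,0]
    - [0,25,0,0,0,0]
    - [0,10,0,0,0,0]
    - [0,0,0,0,0,0]
    - [0,0,0,0,0,0]

```text
time: 17.35
ee_pos: [582.5, -290.6, 201.6]
tcp_rot: [3.126, 0.277, -0.001]
contact_force: [-0.0, 1.3, 0.4]
finger_gap: 0.4
```

```bash
python3 -c "
from h import *
o=get_obs();np.save('w12T.npy',toolT(o));im=read_camera('wrist'); cv2.imwrite('pics/w12.png',im[:,:,::-1]);crop('pics/w12.png',200,0,400,300,2,'pics/w12c.png')
im=read_camera('top'); cv2.imwrite('pics/t12.png',im[:,:,::-1]); crop('pics/t12.png',330,195,100,90,6,'pics/t12c.png')
"
```

```text
(no output)
```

View pics/w12c.png

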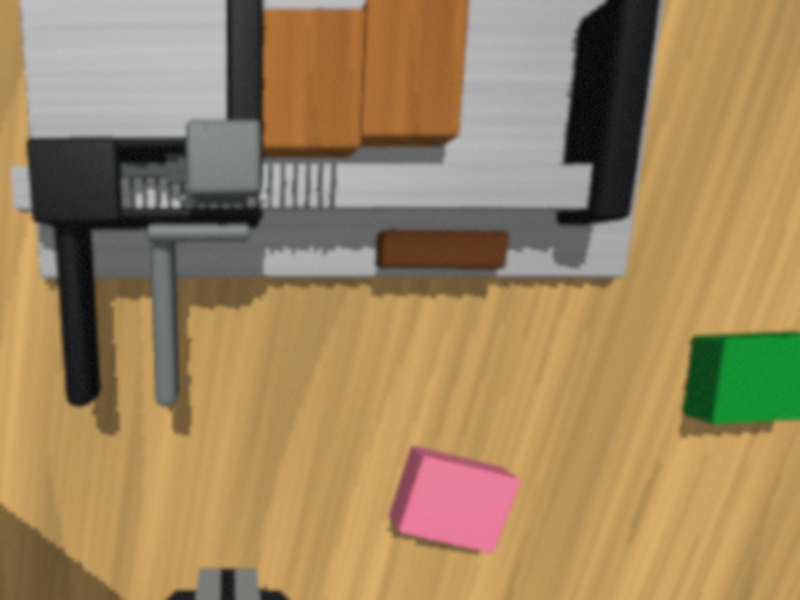

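View pics/t12c.png

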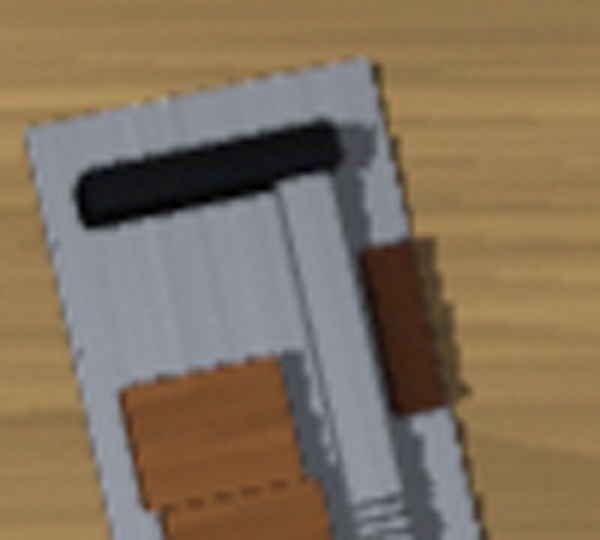

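```bash
python3 -c "
from h import *
c=lambda x,y:(330+(x+.5)/6-.5,195+(y+.5)/6-.5)
for uv in ((88,228),(270,188)): print([cl(atz('top',c(*uv),z)) for z in (50,60)])
T=np.load('w12T.npy');w=lambda x,y:(200+(x+.5)/2-.5,(y+.5)/2-.5)
print('farjaw',[cl(atz('wrist',w(607,210),z,T)) for z in (50,60)],'jaw bottom face edge at z~20',[cl(atz('wrist',w(567,155),z,T)) for z in (12,16,20)],'blk',cl(atz('wrist',w(262,150),34,T)),cl(atz('wrist',w(360,145),34,T)),cl(atz('wrist',w(460,135),34,T)))
print(get_obs()['contact_force'],get_obs()['time'])
"
```

```text
[array([127.6,  70. ]), array([126.6,  70.8])]
[array([128.3,  12.4]), array([127.2,  14. ])]
farjaw [array([135.7,  -9.6]), array([130.3, -10.6])] jaw bottom face edge at z~20 [array([135. ,  16.6]), array([133.1,  15.9]), array([131.2,  15.2])] blk [ 0.4 14.2] [39.9 16. ] [80.1 19.9]
[ 0.15688765 -0.37606301  0.42872601] 17.45
```

```bash
python3 -c "
from station import *
print(close_job())"
```

```text
the job is handed in; nothing more can be done
None
```

I clamped the two blocks tight against the near jaw, then released the jaw so it sprang open again. The job was handed in at about 17.5 s, with the arm clear of everything.

- **Squeezing:** I pulled the trigger four times at a 25 N grip. The first two were full pulls, to a 25 mm finger gap. The third stopped short at 32 mm as the blocks came tight. The fourth was a check: it stopped at 37 mm with the far jaw against the far block and neither block moving.
- **Release:** I held the tab 4 to 5.5 mm down for about 1.5 s. The force was about 4 to 6 N while it freed the jaw, and 8.4 N at the end of the hold, above the 3 to 6 N you gave. The jaw sprang back early in that hold, and two pictures 0.8 s apart with the tab still down showed it no longer moving.
- **Blocks:** The last wrist picture puts the block edges at clamp x of about 0, 40 and 80 mm, so there are no gaps and nothing shifted on release.
- **Jaw opening:** The cameras disagree on how far open the jaw is. The top camera gives 127–128 mm and the wrist camera 130–135 mm, against 132 mm for fully open. The top camera also read a little short along the clamp elsewhere. Because the jaw stayed still with the tab held down, I took it as fully open.

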